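Swap the cards in the test chassis

TASK

Switch the test chassis off at its lever, pull the one or two old cards out of it and put them in the loose stand with two slots, and slide every new card from the storage rack into a slot of the chassis, each one fully home. When all cards are in, switch the chassis on again; never move a card in or out of it while it is on, and leave the other things on the bench alone.

Things in the scene. Friction and masses are not known exactly. Their poses are not given: they have to be found in the camera images.
- chassis: test chassis, fixed to the bench on the left or right: card cage, aluminium end walls on a dark base, 113 x 184 mm, flared slot mouths up to 79 mm high; origin at the table under the middle slot, z up. Three upright slots along its y, at y = -60, 0, +60 mm, each 83 mm long (along its x) and 10.6 mm wide. A grey power unit with the switch lever is on its +y end (y = 92 to 164 mm).
- chassis_slot0 (a point): chassis slot at y = -60 mm: centre of the slot floor, 12 mm over the table: a seated card's lower edge rests here, so its tab spans 87 to 122 mm over the table, 50 mm free between neighbouring tabs. The slot is 60 mm deep, flared at the mouth. Nothing clips a card in; it slides freely. 
- chassis_slot1 (a point): chassis slot at y = 0: centre of the slot floor, 12 mm over the table: a seated card's lower edge rests here, so its tab spans 87 to 122 mm over the table, 50 mm free between neighbouring tabs. The slot is 60 mm deep, flared at the mouth. Nothing clips a card in; it slides freely. 
- chassis_slot2 (a point): chassis slot at y = +60 mm, next to the switch: centre of the slot floor, 12 mm over the table: a seated card's lower edge rests here, so its tab spans 87 to 122 mm over the table, 50 mm free between neighbouring tabs. The slot is 60 mm deep, flared at the mouth. Nothing clips a card in; it slides freely. 
- rack: plastic storage rack, fixed to the bench, with the same three slots as the chassis (same sizes, at its y = -60, 0, +60 mm, 60 mm deep, floor 12 mm over the table), no lever. Origin at the table under the middle slot, z up. The new cards stand in it.
- stand: loose grey card stand, about 1 kg, base 125 x 124 mm, with two slots side by side at its y = -30 and +30 mm, each 83 mm long (along its x), 10.6 mm wide, 45 mm deep, flared mouths (up to 64 mm over the table), floor 12 mm above its underside. Origin in the centre of its underside, z up. It stands between chassis and rack, and can get shifted.
- power (a joint): switch lever on the chassis, rad: 0 = off (knob leaning to the chassis -x, towards the robot), 1.0 = on (leaning to the chassis +x, away from the robot). Its axis runs along the chassis y, at y = 128 mm, x = 0, 52 mm over the table. About 1 N at the knob moves it; no spring, it stays where left.
- power_tip (a point): centre of the black ball knob (26 mm across) at the end of the switch lever, 80 mm from the lever's axis; 122 mm over the table when on or off, 132 mm at mid swing. The steel rod under it is 10 mm thick. The knob travels 77 mm from off to on.
- old_a_mid (a point): Old card, a flat slab 80 mm wide (its x) x 8 thick (its y) x 75 tall in an aluminium frame, green faces; a black pull tab continues it upward in the middle, 40 wide x 10 thick x 35 tall (110 mm in all), 0.12 kg. Point: its centre, 55 mm above its lower edge; mid-tab is 37 mm above it. Either way round is fine. One or two of old_a, old_b, old_c exist, in chassis slots.
- old_b_mid (a point): Old card, a flat slab 80 mm wide (its x) x 8 thick (its y) x 75 tall in an aluminium frame, green faces; a black pull tab continues it upward in the middle, 40 wide x 10 thick x 35 tall (110 mm in all), 0.12 kg. Point: its centre, 55 mm above its lower edge; mid-tab is 37 mm above it. Either way round is fine. One or two of old_a, old_b, old_c exist, in chassis slots.
- old_c_mid (a point): Old card, a flat slab 80 mm wide (its x) x 8 thick (its y) x 75 tall in an aluminium frame, green faces; a black pull tab continues it upward in the middle, 40 wide x 10 thick x 35 tall (110 mm in all), 0.12 kg. Point: its centre, 55 mm above its lower edge; mid-tab is 37 mm above it. Either way round is fine. One or two of old_a, old_b, old_c exist, in chassis slots.
- new_a_mid (a point): New card, a flat slab 80 mm wide (its x) x 8 thick (its y) x 75 tall in an aluminium frame, green faces; a black pull tab continues it upward in the middle, 40 wide x 10 thick x 35 tall (110 mm in all), 0.12 kg. Point: its centre, 55 mm above its lower edge; mid-tab is 37 mm above it. Either way round is fine. Two or three of new_a, new_b, new_c exist, in the rack.
- new_b_mid (a point): New card, a flat slab 80 mm wide (its x) x 8 thick (its y) x 75 tall in an aluminium frame, green faces; a black pull tab continues it upward in the middle, 40 wide x 10 thick x 35 tall (110 mm in all), 0.12 kg. Point: its centre, 55 mm above its lower edge; mid-tab is 37 mm above it. Either way round is fine. Two or three of new_a, new_b, new_c exist, in the rack.
- new_c_mid (a point): New card, a flat slab 80 mm wide (its x) x 8 thick (its y) x 75 tall in an aluminium frame, green faces; a black pull tab continues it upward in the middle, 40 wide x 10 thick x 35 tall (110 mm in all), 0.12 kg. Point: its centre, 55 mm above its lower edge; mid-tab is 37 mm above it. Either way round is fine. Two or three of new_a, new_b, new_c exist, in the rack.
There are look-alikes about, which are no part of the job. What is shaped like the part that bears old_b_mid but orange or red is not meant.

How it is judged:
On the way, in this order (a step that is already met when the one before it is completed fails the run):
1. the chassis is switched off (value of joint power below 0.2 rad), for 0.2 s.
2. with the chassis off, every old card is fully down in a slot of the stand and every new card fully down in a chassis slot (x of old_a_mid in the frame of stand between -0.006 and 0.006 m and (y of old_a_mid in the frame of stand between -0.036 and -0.024 m or y of old_a_mid in the frame of stand between 0.024 and 0.036 m) and z of each of old_a_mid, old_b_mid, old_c_mid in the frame of stand below 0.0705 m and angle between each of old_a_mid, old_b_mid, old_c_mid's own z axis and vertical below 0.1 rad and x of old_b_mid in the frame of stand between -0.006 and 0.006 m and (y of old_b_mid in the frame of stand between -0.036 and -0.024 m or y of old_b_mid in the frame of stand between 0.024 and 0.036 m) and x of old_c_mid in the frame of stand between -0.006 and 0.006 m and (y of old_c_mid in the frame of stand between -0.036 and -0.024 m or y of old_c_mid in the frame of stand between 0.024 and 0.036 m) and x of new_a_mid in the frame of chassis between -0.006 and 0.006 m and z of each of new_a_mid, new_b_mid, new_c_mid in the frame of chassis below 0.0705 m and angle between each of new_a_mid, new_b_mid, new_c_mid's own z axis and vertical below 0.08 rad and (y of new_a_mid in the frame of chassis between -0.066 and -0.054 m or y of new_a_mid in the frame of chassis between -0.006 and 0.006 m or y of new_a_mid in the frame of chassis between 0.054 and 0.066 m) and x of new_b_mid in the frame of chassis between -0.006 and 0.006 m and (y of new_b_mid in the frame of chassis between -0.066 and -0.054 m or y of new_b_mid in the frame of chassis between -0.006 and 0.006 m or y of new_b_mid in the frame of chassis between 0.054 and 0.066 m) and x of new_c_mid in the frame of chassis between -0.006 and 0.006 m and (y of new_c_mid in the frame of chassis between -0.066 and -0.054 m or y of new_c_mid in the frame of chassis between -0.006 and 0.006 m or y of new_c_mid in the frame of chassis between 0.054 and 0.066 m) and value of joint power below 0.2 rad), for 0.2 s.
3. the chassis is switched on again (value of joint power above 0.8 rad), for 0.2 s.
At the end, for the whole second after the job is handed in: every old card stands upright in a slot of the stand and every new card in a slot of the chassis, each within 3 mm of the slot floor and 6 mm of the slot's centre, all at rest, and the switch lever is on (above 0.8) (x of old_a_mid in the frame of stand between -0.006 and 0.006 m and (y of old_a_mid in the frame of stand between -0.036 and -0.024 m or y of old_a_mid in the frame of stand between 0.024 and 0.036 m) and z of each of old_a_mid, old_b_mid, old_c_mid in the frame of stand below 0.0705 m and angle between each of old_a_mid, old_b_mid, old_c_mid's own z axis and vertical below 0.1 rad and x of old_b_mid in the frame of stand between -0.006 and 0.006 m and (y of old_b_mid in the frame of stand between -0.036 and -0.024 m or y of old_b_mid in the frame of stand between 0.024 and 0.036 m) and x of old_c_mid in the frame of stand between -0.006 and 0.006 m and (y of old_c_mid in the frame of stand between -0.036 and -0.024 m or y of old_c_mid in the frame of stand between 0.024 and 0.036 m) and x of new_a_mid in the frame of chassis between -0.006 and 0.006 m and z of each of new_a_mid, new_b_mid, new_c_mid in the frame of chassis below 0.0705 m and angle between each of new_a_mid, new_b_mid, new_c_mid's own z axis and vertical below 0.08 rad and (y of new_a_mid in the frame of chassis between -0.066 and -0.054 m or y of new_a_mid in the frame of chassis between -0.006 and 0.006 m or y of new_a_mid in the frame of chassis between 0.054 and 0.066 m) and x of new_b_mid in the frame of chassis between -0.006 and 0.006 m and (y of new_b_mid in the frame of chassis between -0.066 and -0.054 m or y of new_b_mid in the frame of chassis between -0.006 and 0.006 m or y of new_b_mid in the frame of chassis between 0.054 and 0.066 m) and x of new_c_mid in the frame of chassis between -0.006 and 0.006 m and (y of new_c_mid in the frame of chassis between -0.066 and -0.054 m or y of new_c_mid in the frame of chassis between -0.006 and 0.006 m or y of new_c_mid in the frame of chassis between 0.054 and 0.066 m) and linear speed of each of old_a, old_b, old_c, new_a, new_b, new_c, stand below 0.03 m/s and value of joint power above 0.8 rad); the robot touches nothing.
It fails at once if a card is part-way in or out of the chassis while the switch is on (value of joint power above 0.5 rad and ((x of old_a_mid in the frame of chassis between -0.02 and 0.02 m and y of old_a_mid in the frame of chassis between -0.09 and 0.09 m and z of old_a_mid in the frame of chassis between 0.077 and 0.122 m) or (x of old_b_mid in the frame of chassis between -0.02 and 0.02 m and y of old_b_mid in the frame of chassis between -0.09 and 0.09 m and z of old_b_mid in the frame of chassis between 0.077 and 0.122 m) or (x of old_c_mid in the frame of chassis between -0.02 and 0.02 m and y of old_c_mid in the frame of chassis between -0.09 and 0.09 m and z of old_c_mid in the frame of chassis between 0.077 and 0.122 m) or (x of new_a_mid in the frame of chassis between -0.02 and 0.02 m and y of new_a_mid in the frame of chassis between -0.09 and 0.09 m and z of new_a_mid in the frame of chassis between 0.077 and 0.122 m) or (x of new_b_mid in the frame of chassis between -0.02 and 0.02 m and y of new_b_mid in the frame of chassis between -0.09 and 0.09 m and z of new_b_mid in the frame of chassis between 0.077 and 0.122 m) or (x of new_c_mid in the frame of chassis between -0.02 and 0.02 m and y of new_c_mid in the frame of chassis between -0.09 and 0.09 m and z of new_c_mid in the frame of chassis between 0.077 and 0.122 m))).
It fails at once if another thing on the bench is moved by more than 4 cm (distance of any of screwdriver, solder_reel, cleaner, screw_tray, meter, cutter_stand from where it was at the start of the episode above 0.04 m).
Of old_a, old_b, old_c only 1 to 2 are there at a start; the rules pass over those that are not, and their reading is None.
Of new_a, new_b, new_c only 2 to 3 are there at a start; the rules pass over those that are not, and their reading is None.
At some moment in a run one of stand may be knocked a few centimetres aside while the robot is not near it.
Once in a run the grip may slacken for a moment while it holds something.
It also fails if it takes over 210 s, if anything falls off the work surface, if the arm or the gripper's body presses on something with over 40 N, if the wrist force passes 120 N, or if a joint passes its speed limit or range.

ROBOT

A 6-joint arm with a two-finger parallel gripper is mounted at the origin on the work surface. World frame = base frame: x ahead of the robot, y to its left, z up, the work surface at z = 0. Lengths are in m, angles in rad, forces in N, time in s.
With the tool pointing down it reaches from about 0.275 to 0.825 m from the base axis. Payload 4.9 kg.
Tool frame: the origin (TCP) lies midway between the tips of the shut fingers; the grasp point (between the pads) lies 19 mm behind it (grip_point_offset is the distance from the TCP to the grasp point, in m); z points along the fingers, y is the line along which they close (so a half turn about z gives the same grasp; the last joint's range is limited). The gripper opens to 85 mm and grips with 20 to 120 N. Pads are 22 mm wide; open, the fingers measure 114 mm over their backs; the gripper's body (76 mm by 85 mm) begins 54 mm behind the grasp point. The pads swing forward as they close: fully open they stand 13 mm farther back than shut.
Start: joints at [1.153, 0.326, -0.193, 1.052, 0, 1.437], TCP at [0.154, 0.528, 0.231] pointing down, gripper open.
Joint ranges: [-2.65, 2.65], [-0.97, 1.79], [-1.3, 1.35], [-1.93, 2.1], [-1.47, 1.37], [-3.14, 3.14]. Speed limits (rad/s): [2.57, 2.57, 3.14, 3.14, 3.14, 3.14].

INTERFACE

Orientations are given as a rotation vector (axis times angle).
In Python, from cell import * gives the robot as it stands. Calls block until the motion is done:
- movep(position, orientation): joint-space move of the TCP to a pose.
- move_l(position, velocity=0.15, rot=None, until_force=None): straight line of the TCP; rot=None keeps the orientation; velocity is the mean speed in m/s. With until_force (N) it stops when the force on the tool has changed by that much, and returns True; else False.
- set_joints(angles): joint-space move.
- let_go() and grab(newtons=None): open the fingers fully, or close them until they stop; newtons is the grip in N (None keeps the last).
- sleep(seconds).
- ik(position, orientation): joint angles nearest the present ones, or None.
- get_state(): the state.
- grab_frame(name): name is "side" or "top" or "wrist"; returns a dict with "img" (400x640x3 uint8, red, green, blue), "fx", "fy", "cx", "cy" (pixels), "cam_to_world" (4x4, takes a point from camera to world coordinates); the wrist camera has in their place "T_tool_cam" (4x4, takes a point from camera to tool coordinates, whose origin is the TCP and whose axes are the flange's). Camera axes: x right, y down, z forward; pixel columns grow to the right and rows downward; lengths in m; the calibration is good to about 2 mm. The wrist camera is an equidistant fisheye: a pixel r from the principal point sees the ray r / f radians off the axis. A picture is of the moment at which its call begins: read the wrist's pose just before it. There is no depth.
A pose or a line that the arm cannot do raises MotionError and nothing moves.
- sign_off(): hands the job in; it is judged then, once.
Trained networks look in the newest picture that a camera, given by its name, has taken for a name from the list of things; names that differ only in an ending like _2 or _b are one class to them, and where a whole thing is asked for, a point or a joint stands for the part that bears it (a point fixed in the world has none). Each returns a list of dicts, best first, with "score" (0 to 1); they miss things now and then, are a little off and sometimes report something else, mostly with a low value. They report only what shows in the picture. A call takes as long as a camera call. They do not tell look-alikes from the thing itself.
- spot_in(camera, name): "centre" ([column, row] in pixels, amid what is visible of it).
- silhouettes(camera, name): "mask" (400x640 bool, what is visible of it) and "centre" ([column, row] in pixels, amid what is visible of it).
- tip_of(camera, name): "centre" ([column, row] in pixels: a listed point, or the origin of a listed thing).
The state is a dict: "clock": time; "q": joint angles; "joint_velocities": joint speeds; "tau": joint torques, N m; "position": TCP position; "eef_rot": TCP orientation; "contact_force": force on the tool from outside, world axes, zero at the start; "wrist_torque": the same for the moment, N m; "finger_gap": opening from 0.0 (shut) to 1.0 (fully open); "grasp_force": force on a finger pad.
Only numpy, scipy, OpenCV 4.12 (cv2) and the standard library are available. Lean on these libraries where they do the work, as an engineer would, in place of code of your own. Each camera call takes 0.05 s, during which the arm holds its last target. There are 200 camera calls.

## Working session

There is one attempt and no reset: what is moved stays moved. The work goes in short steps, each a Python script; the robot and the scene stay as the last script left them, time stands still between calls to the robot, and variables do not carry over. Pictures are saved under pics/ and viewed, at most 14 in all, crops included, and the job is handed in when it is done.

```bash
mkdir -p pics; ls; python3 - <<'E'
from cell import *
import cv2
for n in ("top","side"):
    f=grab_frame(n); cv2.imwrite(f"pics/{n}0.png",f["img"][:,:,::-1])
    print(n,f["fx"],f["fy"],f["cx"],f["cy"],f["cam_to_world"].tolist() if hasattr(f["cam_to_world"],'tolist') else f["cam_to_world"])
    for k in ("chassis","rack","stand","power_tip","old_a_mid","new_a_mid","chassis_slot0","chassis_slot1","chassis_slot2"):
        print(k,[(round(d["score"],2),[round(float(c)) for c in d["centre"]]) for d in tip_of(n,k)][:6])
f=grab_frame("wrist");cv2.imwrite("pics/wrist0.png",f["img"][:,:,::-1]);print({k:v for k,v in f.items() if k!="img"});print(get_state())
E
```

```text
pics
top 412.19774162587214 412.19774162587214 314.52340351737814 204.52435581866396 [[0.013250624883332921, -0.9791622885837719, 0.20264657301714142, 0.317051010219477], [-0.9999109186474701, -0.012650349686438453, 0.004257161305735048, -0.024371110558231046], [-0.001604901795568604, -0.20268493103386162, -0.9792426885210965, 1.1791359376480726], [0.0, 0.0, 0.0, 1.0]]
chassis [(0.65, [384, 211]), (0.5, [243, 189]), (0.18, [366, 213])]
rack [(0.74, [223, 196])]
stand [(0.75, [296, 188])]
power_tip [(0.69, [346, 198])]
old_a_mid [(0.84, [413, 206])]
new_a_mid [(0.82, [240, 194])]
chassis_slot0 [(0.94, [406, 211]), (0.67, [389, 211]), (0.56, [367, 214])]
chassis_slot1 [(0.94, [406, 211]), (0.67, [389, 211]), (0.56, [367, 214])]
chassis_slot2 [(0.94, [406, 211]), (0.67, [389, 211]), (0.56, [367, 214])]
side 457.9857466234259 457.9857466234259 323.16403999547225 209.21783367707368 [[0.9206143047134491, -0.2855223171972546, 0.26635748222883254, 0.23276989027287606], [-0.39046058508014775, -0.6786292820697114, 0.6220955143837774, -0.7996108247800282], [0.0031358341539743932, -0.67671212779
[... 898 characters left out ...]
000000e+00]])}
{'clock': 1.05, 'q': array([ 1.15276783e+00,  3.26209327e-01, -1.92554103e-01,  1.05201438e+00,
       -5.08189565e-07,  1.43658148e+00]), 'joint_velocities': array([ 0.00061507, -0.00079502, -0.00046486,  0.00122856,  0.00146105,
       -0.00075662]), 'tau': array([-2.84097432e-04, -4.43335819e+01,  2.62763339e+01,  1.05830499e-03,
       -5.37699191e-05, -9.87489898e-06]), 'position': array([0.15402189, 0.52803069, 0.23129321]), 'eef_rot': array([4.44317902e-01, 3.11000823e+00, 2.77708793e-05]), 'contact_force': array([-0.36936278, -0.13752759, -0.34405275]), 'wrist_torque': array([-0.01016982, -0.03499286, -0.00578356]), 'grasp_force': 0.0, 'finger_gap': 1.0021629764741704}
```

```bash
python3 -c "
import cv2
a=cv2.imread('pics/top0.png')[120:300,160:500];cv2.imwrite('pics/top0c.png',cv2.resize(a,None,fx=2.3,fy=2.3,interpolation=2))"
```

```text
(no output)
```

View pics/top0c.png

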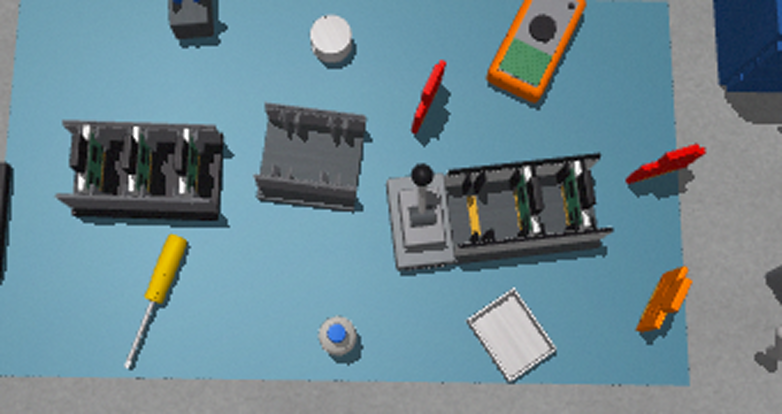

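View pics/side0.png

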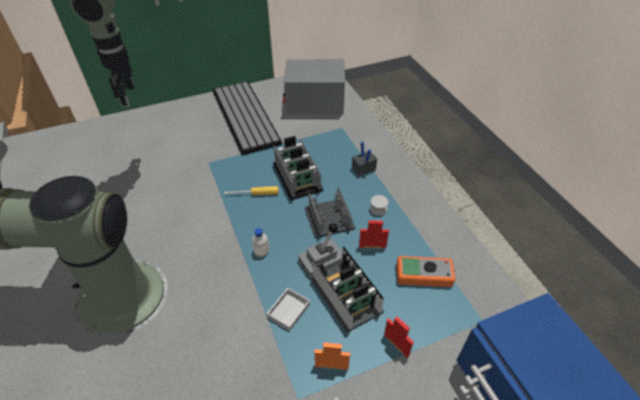

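The top crop shows the rack at about (222,190) with three new cards, and the stand at (296,188), which is empty. The chassis is at (385,212) with its lever leaning up, towards +x, so it is on. It holds two old cards, in slot1 (~390,205) and slot0 (~412,205); slot2 is empty.

Look-alikes, not to be touched: red cards at (347,163) and (450,192), orange card at (449,250).

Next I'll take close wrist views.

```bash
cat > h.py <<'E'
from cell import *
import numpy as np, cv2
from scipy.spatial.transform import Rotation as R
def tool(yaw): # tool down, tool y at angle yaw in world
    a=(yaw+np.pi/2)/2; return np.array([np.cos(a),np.sin(a),0])*np.pi
def shot(cam):
    s=get_state(); f=grab_frame(cam)
    if cam=="wrist":
        T=np.eye(4);T[:3,:3]=R.from_rotvec(s["eef_rot"]).as_matrix();T[:3,3]=s["position"]
        f["cam_to_world"]=T@f["T_tool_cam"]
    f["cam"]=cam; return f
def ray(f,px):
    u=(px[0]-f["cx"])/f["fx"];v=(px[1]-f["cy"])/f["fy"]
    if f["cam"]=="wrist":
        r=np.hypot(u,v)+1e-9; d=np.array([u/r*np.sin(r),v/r*np.sin(r),np.cos(r)])
    else: d=np.array([u,v,1.])
    M=np.array(f["cam_to_world"]); d=M[:3,:3]@d
    return M[:3,3],d/np.linalg.norm(d)
def atz(f,px,z):
    o,d=ray(f,px); return (o+d*(z-o[2])/d[2])[:2]
def proj(f,p):
    M=np.linalg.inv(np.array(f["cam_to_world"])); c=M[:3,:3]@np.asarray(p)+M[:3,3]
    if f["cam"]=="wrist":
        n=np.hypot(c[0],c[1])+1e-12; k=np.arctan2(n,c[2])/n; u,v=c[0]*k,c[1]*k
    else: u,v=c[0]/c[2],c[1]/c[2]
    return np.array([f["cx"]+f["fx"]*u,f["cy"]+f["fy"]*v])
def tri(rays):
    A=np.zeros((3,3));b=np.zeros(3)
    for o,d in rays:
        P=np.eye(3)-np.outer(d,d);A+=P;b+=P@o
    p=np.linalg.solve(A,b); return p,max(np.linalg.norm((np.eye(3)-np.outer(d,d))@(p-o)) for o,d in rays)
def save(f,n): cv2.imwrite(f"pics/{n}.png",f["img"][:,:,::-1])
E
python3 - <<'E'
from h import *
np.set_printoptions(precision=4,suppress=True)
t=shot("top");
for n,px,z in (("rack",(222,190),.08),("stand",(296,188),.05),("chassis",(390,212),.06),("knob",(345,195),.122)): print(n,atz(t,px,z))
for y in (-.2,0,.2):
  for yaw in (0,np.pi,):
    print(y,yaw,[ik([x,y,z],tool(yaw)) for x,z in((.35,.25),(.35,.1))])
E
```

```text
rack [0.5819 0.2348]
stand [0.5976 0.0334]
chassis [ 0.5303 -0.2282]
knob [ 0.5624 -0.0996]
-0.2 0 [array([-0.7028,  0.0369, -0.5031,  1.0308,  0.    ,  0.868 ]), array([-0.7028,  0.2125, -0.7389,  0.6195,  0.    ,  0.868 ])]
-0.2 3.141592653589793 [array([-0.7028,  0.0369, -0.5031,  1.0308,  0.    , -2.2736]), array([-0.7028,  0.2125, -0.7389,  0.6195,  0.    , -2.2736])]
0 0 [array([-0.2119, -0.0692, -0.6069,  1.0331,  0.    ,  1.3589]), array([-0.2119,  0.1212, -0.8576,  0.592 ,  0.    ,  1.3589])]
0 3.141592653589793 [array([-0.2119, -0.0692, -0.6069,  1.0331,  0.    , -1.7827]), array([-0.2119,  0.1212, -0.8576,  0.592 ,  0.    , -1.7827])]
0.2 0 [array([ 0.3355,  0.0369, -0.5031,  1.0308,  0.    ,  1.9063]), array([ 0.3355,  0.2125, -0.7389,  0.6195,  0.    ,  1.9063])]
0.2 3.141592653589793 [array([ 0.3355,  0.0369, -0.5031,  1.0308,  0.    , -1.2353]), array([ 0.3355,  0.2125, -0.7389,  0.6195,  0.    , -1.2353])]
```

```bash
python3 - <<'E'
from h import *
import pickle
np.set_printoptions(precision=4,suppress=True)
C={"chassis":(.53,-.21),"stand":(.598,.033),"rack":(.582,.235)}
F=[]
for n,(x,y) in C.items():
    for i,yaw in enumerate((0,np.pi)) if n!="stand" else enumerate((np.pi,0)):
        movep([x,y,.28],tool(yaw)); sleep(.2)
        f=shot("wrist"); save(f,f"{n}_w{i}"); f["dets"]={}
        for k in {"chassis":["chassis","old_a_mid","chassis_slot0","power_tip"],"stand":["stand"],"rack":["rack","new_a_mid"]}[n]:
            f["dets"][k]=[(d["score"],np.array(d["centre"])) for d in tip_of("wrist",k)]
            print(n,i,k,[(round(s,2),c.round(1),atz(f,c,{"chassis_slot0":.012,"power_tip":.122,"old_a_mid":.067,"new_a_mid":.067}.get(k,0))) for s,c in f["dets"][k]])
        f["obj"]=n;F.append(f)
pickle.dump(F,open("F.pkl","wb"))
a=np.hstack([cv2.imread(f"pics/{n}_w0.png")[40:360,130:510] for n in C][:2]);cv2.imwrite("pics/m1.png",a)
print(get_state()["clock"])
E
```

```text
chassis 0 chassis [(0.68, array([323.3, 174.7]), array([ 0.5401, -0.2281]))]
chassis 0 old_a_mid [(0.86, array([329.5, 231.6]), array([ 0.5468, -0.2855])), (0.7, array([346.9,  67.8]), array([ 0.5644, -0.0887]))]
chassis 0 chassis_slot0 [(0.8, array([326.4, 175.9]), array([ 0.544 , -0.2271])), (0.77, array([318.8, 130. ]), array([ 0.5335, -0.1649])), (0.73, array([331.6, 217.5]), array([ 0.5521, -0.2872]))]
chassis 0 power_tip [(0.67, array([345.8,  66.9]), array([ 0.5579, -0.0949]))]
chassis 1 chassis [(0.79, array([307.8, 148.9]), array([ 0.5401, -0.2277])), (0.45, array([310.5, 193.2]), array([ 0.5366, -0.1646]))]
chassis 1 old_a_mid []
chassis 1 chassis_slot0 [(0.81, array([308.6, 149.8]), array([ 0.5388, -0.2281])), (0.78, array([311. , 190.2]), array([ 0.5357, -0.1723])), (0.69, array([301.7, 108.8]), array([ 0.5477, -0.2828]))]
chassis 1 power_tip [(0.75, array([286.7, 279.3]), array([ 0.562 , -0.0981]))]
stand 0 stand [(0.56, array([308.1, 166.6]), array([0.6079, 0.0384]))]
stand 1 stand [(0.93, array([323. , 158.6]), array([0.6073, 0.0371])), (0.65, array([283. , 313.3]), array([ 0.5418, -0.2245]))]
rack 0 rack [(0.79, array([315.8, 150.7]), array([0.582 , 0.2483]))]
rack 0 new_a_mid [(0.6, array([317.2, 211.1]), array([0.5836, 0.1841]))]
rack 1 rack [(0.87, array([315.2, 164.1]), array([0.582 , 0.2386]))]
rack 1 new_a_mid [(0.61, array([318.5, 127.9]), array([0.5782, 0.1839]))]
15.9833
```

View pics/m1.png

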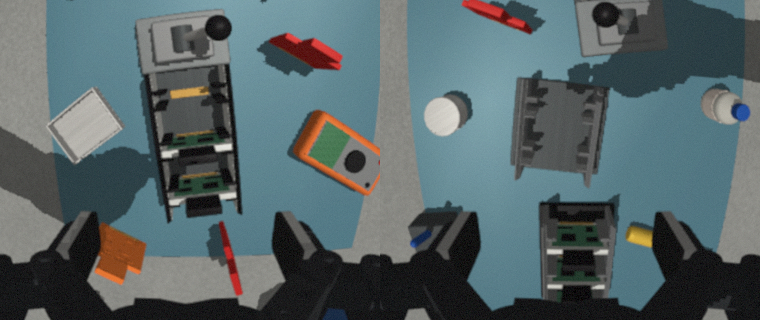

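```bash
cat >> h.py <<'E'
def w(pose,p):
    x,y,a=pose; c,s=np.cos(a),np.sin(a); p=np.asarray(p,float)
    return np.array([x+c*p[0]-s*p[1],y+s*p[0]+c*p[1],p[2]])
def box(hx,hy,cy,z): return [(-hx,cy-hy,z),(hx,cy-hy,z),(hx,cy+hy,z),(-hx,cy+hy,z)]
CARD=lambda y,z0=.012:[box(.04,.004,y,z0+.075),box(.02,.005,y,z0+.11)]
def overlay(f,pose,polys,ctr,half=(75,50),k=5,on=True):
    c=proj(f,w(pose,ctr)).round().astype(int); x0,y0=c[0]-half[0],c[1]-half[1]
    im=f["img"][max(y0,0):y0+2*half[1],max(x0,0):x0+2*half[0],::-1]
    im=cv2.convertScaleAbs(cv2.resize(im,None,fx=k,fy=k,interpolation=2),alpha=1.7,beta=20)
    if on:
        for q in polys:
            P=np.array([(proj(f,w(pose,p))-(max(x0,0),max(y0,0))+.5)*k for p in q])
            cv2.polylines(im,[(P*8).astype(np.int32)],True,(255,0,255),1,cv2.LINE_AA,3)
    return im
E
python3 - <<'E'
from h import *
import pickle
F=pickle.load(open("F.pkl","rb"))
C=(.540,-.228,.14)
pc=CARD(-.06)+CARD(0)+[box(.0565,.092,0,0)]
a=[overlay(F[i],C,pc,(0,-.02,.08),(40,58),k=5) for i in (0,1)]
cv2.imwrite("pics/o1.png",np.hstack(a)); print(a[0].shape)
E
```

```text
(580, 400, 3)
```

View pics/o1.png

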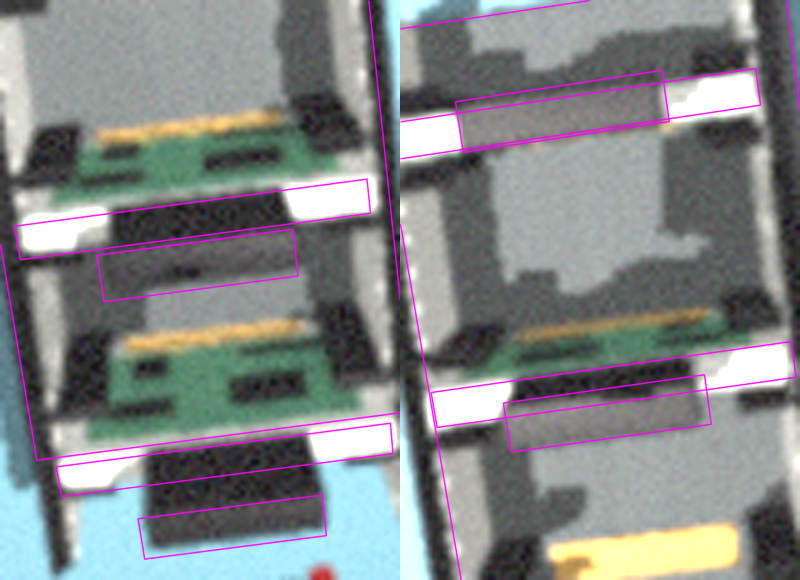

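Chassis pose (0.540, -0.228, 0.14) fits both views to about 1 mm. The cards in slot0 and slot1 are green-faced with white frames, so they are the old cards and not the red or orange ones. Next are the rack and the stand.

```bash
cat >> h.py <<'E'
def fitcards(fs,pose,ys,z0=.012,rng=(.012,.012,.06)):
    from scipy.optimize import minimize
    pts=[(sx*x,y+dy,z0+.075) for y in ys for sx in(-1,1) for x in np.linspace(.0235,.0385,5) for dy in(-.003,-.001,.001,.003)]
    out=[(sx*x,y+dy,z0+.075) for y in ys for sx in(-1,1) for x in np.linspace(.0235,.0385,5) for dy in(-.0065,.0065)]
    G=[cv2.GaussianBlur(f["img"].min(2).astype(np.float32),(0,0),1) for f in fs]
    def samp(f,g,P,p):
        q=np.array([proj(f,w(p,a)) for a in P],np.float32)
        return cv2.remap(g,q[:,0].copy(),q[:,1].copy(),1).mean()
    J=lambda d:-sum(samp(f,g,pts,pose+d*[.01,.01,.05])-.7*samp(f,g,out,pose+d*[.01,.01,.05]) for f,g in zip(fs,G))
    pose=np.array(pose); best=min((minimize(J,s,method="Nelder-Mead",options=dict(initial_simplex=np.array(s)+np.vstack([np.zeros(3),.4*np.eye(3)]))) for s in [(0,0,0),(0,.5,0),(0,-.5,0),(.4,0,0.5),(-.4,0,-.5)]),key=lambda r:r.fun)
    return pose+best.x*[.01,.01,.05],best.fun
E
python3 - <<'E'
from h import *
import pickle
F=pickle.load(open("F.pkl","rb"))
np.set_printoptions(precision=4,suppress=True)
for fs in (F[:2],F[:1],F[1:2]): print(fitcards(fs,(.540,-.228,.14),(-.06,0)))
for fs in (F[4:],F[4:5],F[5:]): r=fitcards(fs,(.582,.243,-.03),(-.06,0,.06)); print(r); 
rk=fitcards(F[4:],(.582,.243,-.03),(-.06,0,.06))[0]
a=[overlay(F[i],rk,CARD(-.06)+CARD(0)+CARD(.06),(0,0,.08),(40,65),k=4) for i in (4,5)]
S=(.6076,.0378,-.1)
sp=[box(.0625,.062,0,0),box(.0625,.062,0,.012),box(.0415,.0053,-.03,.064),box(.0415,.0053,.03,.064)]
b=[overlay(F[i],S,sp,(0,0,.03),(50,45),k=4) for i in (2,3)]
H=max(x.shape[0] for x in a)
def pad(x,H,W):return cv2.copyMakeBorder(x,0,H-x.shape[0],0,W-x.shape[1],0)
im=np.hstack([np.hstack(a),np.vstack([pad(cv2.resize(x,None,fx=.7,fy=.7),260,290) for x in b])]) if 0 else None
cv2.imwrite("pics/o2.png",pad(np.hstack(a),520,640)); cv2.imwrite("pics/o3.png",np.hstack(b))
E
```

```text
(array([ 0.5414, -0.2268,  0.1266]), np.float64(-261.02410888671875))
(array([ 0.5412, -0.2263,  0.1244]), np.float64(-119.17060852050781))
(array([ 0.5419, -0.2271,  0.126 ]), np.float64(-145.55137634277344))
(array([ 0.5833,  0.2445, -0.0211]), np.float64(-225.46311950683594))
(array([ 0.5834,  0.2448, -0.0209]), np.float64(-113.42095947265625))
(array([ 0.5832,  0.244 , -0.0142]), np.float64(-114.80362701416016))
```

View pics/o2.png

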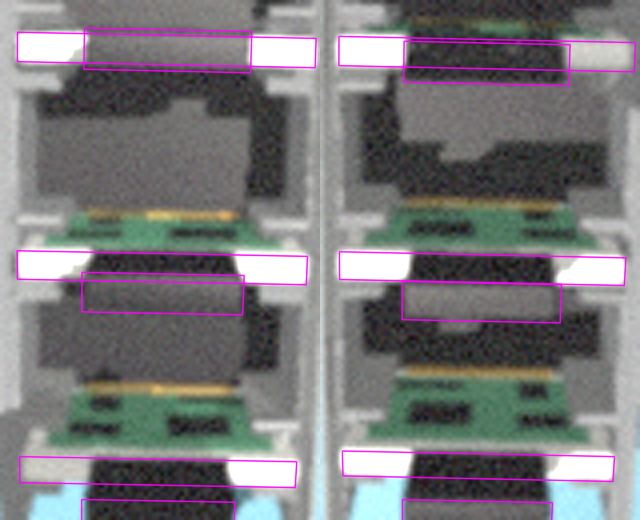

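View pics/o3.png

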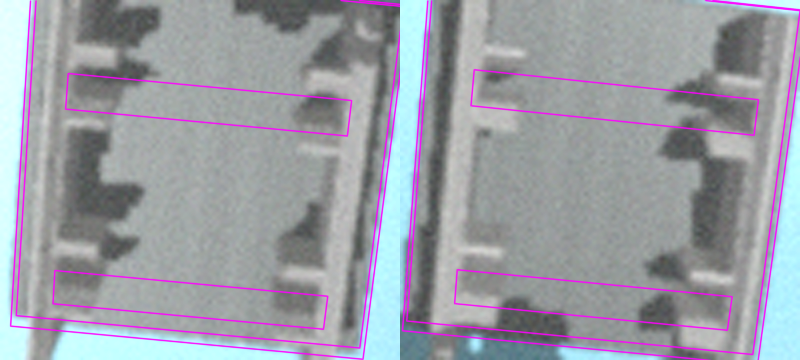

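The rack fit (0.5833, 0.2445, -0.02) lies exactly on the three white card tops in both views. The stand at (0.6076, 0.0378, -0.1) matches its guide bars to about 1 mm. Now I'll switch the lever off.

```bash
cat >> h.py <<'E'
CH=np.array([.5414,-.2268,.126]); RK=np.array([.5833,.2445,-.02]); ST=np.array([.6076,.0378,-.1])
def lever(x0,x1,ret):
    rot=tool(CH[2]-np.pi/2)
    grab(20); movep(w(CH,(x0,.128,.22)),rot); move_l(w(CH,(x0,.128,.117)),.12)
    r=move_l(w(CH,(x1,.128,.117)),.06,until_force=8); s=get_state()
    print("hit",r,"TCP",s["position"],s["contact_force"],s["clock"])
    move_l(w(CH,(ret,.128,.117)),.1); move_l(w(CH,(ret,.128,.26)),.2)
E
python3 - <<'E'
from h import *
np.set_printoptions(precision=4,suppress=True)
lever(.070,-.030,0.0)
movep(w(CH,(0,.03,.28)),tool(CH[2])); let_go()
f=shot("wrist");save(f,"off"); 
for d in tip_of("wrist","power_tip"): print(d["score"],atz(f,d["centre"],.122),"exp off",w(CH,(-.0385,.128,0)))
t=shot("top"); m=silhouettes("top","stand")
for d in m: print(d["score"],d["centre"],cv2.minAreaRect(np.argwhere(d["mask"])[:,::-1].astype(np.float32)))
cv2.imwrite("pics/off.png",f["img"][20:380,100:540,::-1]); print(get_state()["clock"])
E
```

```text
hit True TCP [ 0.5114 -0.1014  0.1171] [3.283  0.6393 0.1219] 22.4
0.73 [ 0.4868 -0.1029] exp off [ 0.4871 -0.1047  0.    ]
0.7 [292.0, 186.8] ((294.781494140625, 188.06857299804688), (45.14188766479492, 44.08612060546875), 7.352379322052002)
0.68 [348.4, 222.2] ((347.0, 221.5), (10.0, 13.0), 0.0)
0.57 [339.7, 209.9] ((348.34002685546875, 214.6199951171875), (41.990806579589844, 37.553199768066406), 86.8201675415039)
0.27 [228.0, 198.9] ((220.49920654296875, 193.5199737548828), (72.10234069824219, 43.52519989013672), 2.2906100749969482)
26.0667
```

View pics/off.png

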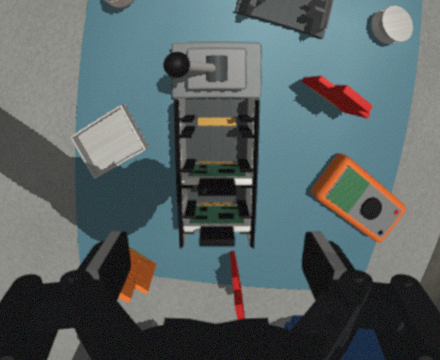

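```bash
cat >> h.py <<'E'
np.set_printoptions(precision=4,suppress=True)
ZG=.088; ZH=.262
def rep(tag):
    s=get_state(); print(tag,"t%.1f"%s["clock"],"p",s["position"],"gap %.3f gf %.1f"%(s["finger_gap"],s["grasp_force"]),"F",s["contact_force"])
def pick(P,y,x=0):
    rot=tool(P[2]); movep(w(P,(x,y,.2)),rot); move_l(w(P,(x,y,ZG)),.12); grab(60); rep("grip")
    move_l(w(P,(x,y,ZG+.03)),.06); move_l(w(P,(x,y,ZH)),.2); rep("up")
def insert(P,y,top,dx=0,dy=0):
    rot=tool(P[2]); movep(w(P,(dx,y+dy,ZH)),rot); rep("over")
    move_l(w(P,(dx,y+dy,top+.076+.012)),.2)
    hit=move_l(w(P,(dx,y+dy,ZG+.0005)),.06,until_force=12); rep(f"in hit={hit}")
    return get_state()["position"][2]
def release(P,y):
    let_go(); p=get_state()["position"]; move_l([p[0],p[1],.2],.15); rep("free")
def standmask():
    shot("top")
    for d in silhouettes("top","stand")[:2]: print("st",round(d["score"],2),np.round(d["centre"],1),d["mask"].sum(),cv2.minAreaRect(np.argwhere(d["mask"])[:,::-1].astype(np.float32)))
E
python3 - <<'E'
from h import *
pick(CH,0); standmask()
f=shot("wrist"); g=shot("side")
cv2.imwrite("pics/held.png",np.vstack([f["img"][20:380,100:540,::-1],g["img"][100:340,150:590,::-1]]))
E
```

```text
grip t28.1 p [ 0.5418 -0.227   0.0885] gap 0.461 gf 60.0 F [ 0.2566 -0.0247  5.0585]
up t29.6 p [ 0.5407 -0.2264  0.2606] gap 0.456 gf 61.0 F [-0.6161  0.5552 -1.6055]
st 0.72 [292.9 187.8] 1860 ((295.2314758300781, 188.26417541503906), (45.99296951293945, 43.4157829284668), 7.594643592834473)
```

View pics/held.png

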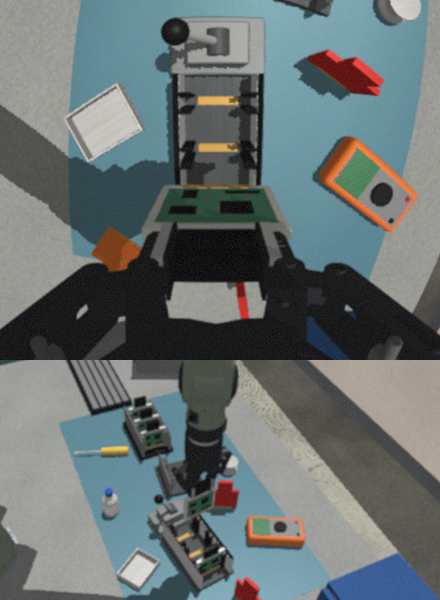

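The old card is held squarely, one old card is left in slot0, and the stand has not moved. Now I'll place it in the stand.

```bash
python3 - <<'E'
from h import *
z=insert(ST,.03,.064)
if z<.1: release(ST,.03)
standmask()
E
```

```text
over t30.9 p [0.6106 0.0667 0.2619] gap 0.458 gf 61.0 F [ 0.2297 -0.893  -1.9226]
in hit=False t32.9 p [0.6106 0.0676 0.0886] gap 0.460 gf 44.4 F [ 1.2189 -0.0417 -1.7301]
free t34.3 p [0.6099 0.0676 0.1991] gap 0.997 gf 0.0 F [-0.166   0.3484 -0.5874]
st 0.71 [299.  187.4] 1339 ((298.9999694824219, 188.49998474121094), (34.70601272583008, 42.55259323120117), 7.431407928466797)
```

```bash
python3 - <<'E'
from h import *
fs=[]
for a in (0,):
    movep([ST[0],ST[1],.28],tool(ST[2]+a)); sleep(.1); fs.append(shot("wrist"))
print("stand fit",fitcards(fs,ST,(.03,)))
pick(CH,-.06); t=shot("top"); standmask()
a=overlay(fs[0],ST,CARD(.03)+[box(.0625,.062,0,0),box(.0415,.0053,-.03,.064)],(0,0,.03),(55,60),k=4)
b=cv2.resize(t["img"][150:230,260:350,::-1],None,fx=4,fy=4)
cv2.imwrite("pics/s2.png",np.hstack([a[:320],b]))
E
```

```text
stand fit (array([ 0.6075,  0.0378, -0.0987]), np.float64(-125.72943115234375))
grip t37.8 p [ 0.5493 -0.2865  0.0886] gap 0.456 gf 60.0 F [0.2339 0.7656 3.9728]
up t39.3 p [ 0.5483 -0.2859  0.2606] gap 0.454 gf 61.0 F [-0.0665  0.4456 -1.8598]
st 0.93 [295.4 188.5] 1567 ((294.4472961425781, 187.7200927734375), (43.95682907104492, 42.920963287353516), 7.765166282653809)
```

View pics/s2.png

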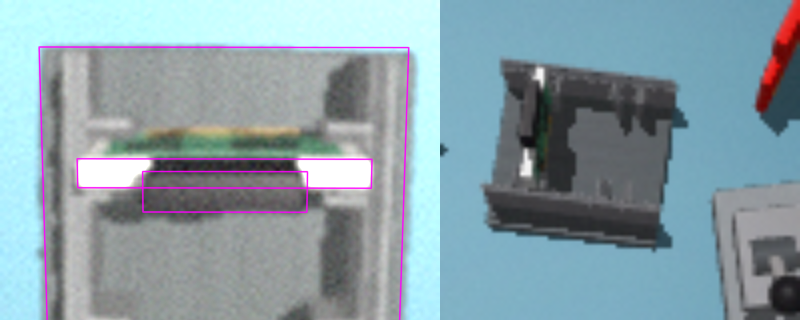

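The first old card sits down in the stand's +y slot, with the overlay exact, and the stand is unmoved. Next I'll place the second one and fetch the first new card.

```bash
python3 - <<'E'
from h import *
z=insert(ST,-.03,.064)
if z<.1:
    release(ST,-.03)
    movep([ST[0],ST[1],.28],tool(ST[2])); sleep(.1); f=shot("wrist"); print("stand fit",fitcards([f],ST,(-.03,.03)))
    pick(RK,-.06)
    t=shot("top");cv2.imwrite("pics/t3.png",cv2.resize(t["img"][140:260,180:450,::-1],None,fx=2.9,fy=2.9))
E
```

```text
over t40.6 p [0.6047 0.0071 0.2618] gap 0.456 gf 61.0 F [-0.5695  0.7917 -1.5445]
in hit=False t42.5 p [0.6049 0.0079 0.0887] gap 0.452 gf 61.0 F [-0.6131  0.1143 -0.7079]
free t44.0 p [0.604  0.008  0.1991] gap 0.994 gf 0.0 F [ 0.3636 -0.8861 -1.0541]
stand fit (array([ 0.6077,  0.0381, -0.1005]), np.float64(-124.50061798095703))
grip t46.8 p [0.5824 0.1846 0.0886] gap 0.464 gf 59.8 F [-0.65    0.2861  4.4293]
up t48.3 p [0.5814 0.1844 0.2606] gap 0.455 gf 60.9 F [-0.0998 -0.3702 -1.5718]
```

```bash
python3 - <<'E'
from h import *
z=insert(CH,-.06,.079)
if z<.1:
    release(CH,-.06); movep(w(CH,(0,0,.28)),tool(CH[2])); sleep(.1); f=shot("wrist"); print("ch fit",fitcards([f],CH,(-.06,)))
    pick(RK,0)
E
```

```text
over t50.1 p [ 0.5494 -0.2853  0.262 ] gap 0.455 gf 61.0 F [ 0.2564 -0.0751 -0.6576]
in hit=False t52.2 p [ 0.5493 -0.2865  0.0889] gap 0.456 gf 60.9 F [-0.4601  0.3947 -1.7661]
free t53.6 p [ 0.5485 -0.286   0.1991] gap 1.001 gf 0.0 F [0.0383 0.4455 0.0661]
ch fit (array([ 0.5409, -0.226 ,  0.1264]), np.float64(-106.8137435913086))
grip t57.6 p [0.5836 0.2446 0.0886] gap 0.457 gf 59.9 F [ 0.102  -0.5706  4.2016]
up t59.1 p [0.5826 0.2443 0.2606] gap 0.458 gf 61.0 F [-0.3917 -0.7711 -2.0916]
```

```bash
python3 - <<'E'
from h import *
z=insert(CH,0,.079)
if z<.1:
    release(CH,0); movep(w(CH,(0,0,.28)),tool(CH[2])); sleep(.1); f=shot("wrist"); print("ch fit",fitcards([f],CH,(-.06,0)))
    pick(RK,.06)
    z=insert(CH,.06,.079)
    if z<.1:
        release(CH,.06); movep(w(CH,(0,0.02,.28)),tool(CH[2])); sleep(.1); f=shot("wrist"); print("ch fit",fitcards([f],CH,(-.06,0,.06)))
        a=overlay(f,CH,CARD(-.06)+CARD(0)+CARD(.06),(0,0.03,.08),(50,75),k=4)
        movep([ST[0],ST[1],.28],tool(ST[2])); sleep(.1); f=shot("wrist"); print("stand fit",fitcards([f],ST,(-.03,.03)))
        b=overlay(f,ST,CARD(-.03)+CARD(.03),(0,0,.03),(50,75),k=4)
        h=min(len(a),len(b)); cv2.imwrite("pics/fin.png",np.hstack([a[:h],b[:h]])[:600])
E
```

```text
over t60.8 p [ 0.5417 -0.2259  0.2619] gap 0.459 gf 61.0 F [ 0.1682  1.2658 -1.1523]
in hit=False t62.9 p [ 0.5418 -0.227   0.0889] gap 0.455 gf 60.9 F [ 0.4253  0.2385 -1.6596]
free t64.3 p [ 0.5409 -0.2265  0.1991] gap 0.999 gf 0.0 F [ 0.4341  0.9241 -1.3188]
ch fit (array([ 0.5412, -0.2265,  0.1263]), np.float64(-122.86776733398438))
grip t68.4 p [0.5849 0.3047 0.0886] gap 0.455 gf 60.1 F [-0.2134  0.7956  3.47  ]
up t69.9 p [0.5838 0.3042 0.2605] gap 0.460 gf 61.0 F [-0.0379  0.4658 -1.1516]
over t71.7 p [ 0.5342 -0.1665  0.2619] gap 0.456 gf 61.1 F [-0.0242  0.6045 -1.3395]
in hit=False t73.7 p [ 0.5342 -0.1674  0.0888] gap 0.453 gf 61.0 F [ 0.4218  0.5317 -1.3222]
free t75.2 p [ 0.5333 -0.167   0.1992] gap 0.998 gf 0.0 F [-0.5154 -0.8372 -0.1755]
ch fit (array([ 0.5415, -0.2263,  0.1184]), np.float64(-125.26615905761719))
stand fit (array([ 0.6076,  0.038 , -0.1001]), np.float64(-125.24639892578125))
```

View pics/fin.png

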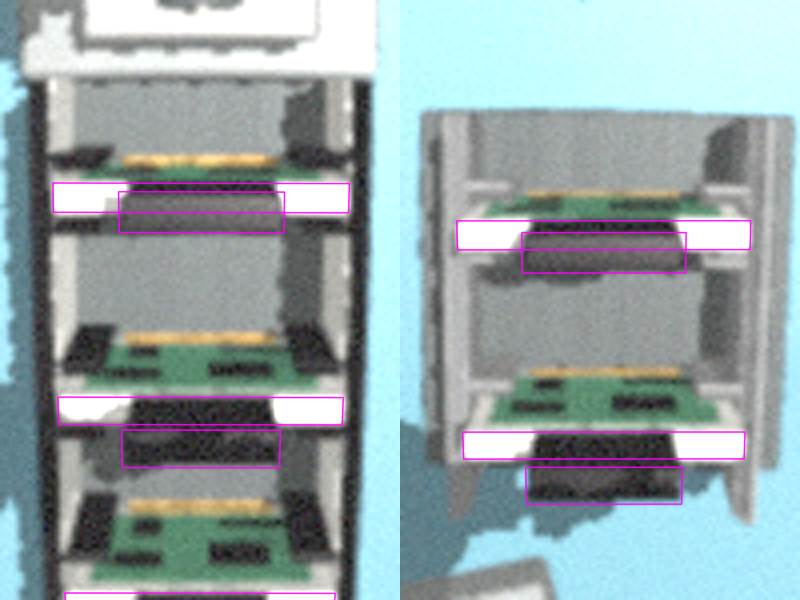

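All three new cards and both old cards match the seated model. Now I'll switch the chassis on.

```bash
python3 - <<'E'
from h import *
lever(-.070,.030,0.0)
movep(w(CH,(0,.03,.30)),tool(CH[2])); sleep(.2)
f=shot("wrist")
for d in tip_of("wrist","power_tip"): print(d["score"],atz(f,d["centre"],.122),"exp on",w(CH,(.0385,.128,0)))
print("ch fit",fitcards([f],CH,(-.06,0,.06)))
t=shot("top")
cv2.imwrite("pics/end.png",np.vstack([f["img"][20:300,100:540,::-1],t["img"][100:300,60:500,::-1]])); rep("end")
E
```

```text
hit True TCP [ 0.5402 -0.0975  0.1159] [-0.5078  0.3673  0.9406] 80.9417
0.66 [ 0.5856 -0.006 ] exp on [ 0.5635 -0.095   0.    ]
ch fit (array([ 0.5413, -0.2263,  0.1201]), np.float64(-116.41658020019531))
end t84.0 p [ 0.5376 -0.1969  0.3   ] gap -0.002 gf 0.0 F [0.802  0.0504 0.2351]
```

View pics/end.png

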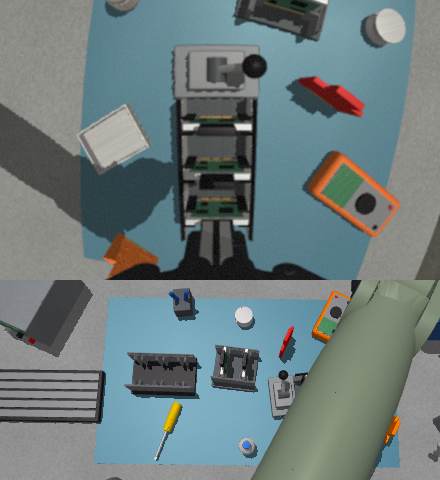

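The knob at crop pixel (254,66) leans to +x, and the pusher stopped where the on-stop should be. The rack is empty, both old cards stand in the stand, and the other things are untouched.

```bash
python3 - <<'E'
from h import *
f=shot("wrist"); print(atz(f,(354,86),.122)); print(sign_off())
E
```

```text
[ 0.5633 -0.0954]
the job is handed in; nothing more can be done
None
```

The job is handed in: the chassis was switched off, both old cards went into the stand, all three new cards are seated in the chassis, and it is switched on again; the last camera images agree, but no verdict came back.

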